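# Check a pin moisture meter, then hold it on a sill's marked spot

### The job

Take the moisture meter out of its cradle and first check it on the reference block: hold it upright with one pin on each brass contact, both pins pushed lightly about half-way in, for a second. Then take the reading on the window sill: hold the meter square to the sloping face, its two pins in line with the grain and evenly either side of the middle of the blue pen cross, both again pushed about half-way in and never driven hard. Finish while still holding it there with that light push - do not put it down or let go - and leave the other things on the bench where they are.

Things in the scene. Friction and masses are not known exactly. Their poses are not given: they have to be found in the camera images.
- meter: Orange hand-held pin moisture meter, 0.22 kg, upright in the cradle. Origin midway between its two pin tips when fully out; z up from the pins through the case, y along the line of the pins, display on -x. Pins 4 mm thick at y = +-12.5 mm, z = 0 to 20 mm; black nose 26 (x) by 46 (y), z = 20 to 55; orange case 30 (x) by 64 (y), z = 55 to 165. Docked, the pin tips hang 15 mm above the bench
- meter_grip (a point): where to grip the meter: centre of its case at the meter's z = 135 mm (150 mm above the bench when docked), 30 mm below its top, fingers closing across the 30 mm thickness (the meter's x). Its axes are the meter's. Lift straight up by 45 mm or more to clear the cradle's pocket
- pin_left (a joint): the sprung pin at the meter's y = +12.5 mm: 0 = fully out, 0.010 = pushed all the way in (m). Each pin is sprung by itself: 0.8 N to start moving, 400 N/m more, so about 2.8 N half-way in
- pin_right (a joint): the like sprung pin at the meter's y = -12.5 mm, same values and spring
- cradle: the meter's bench cradle, fixed: rubber foot 90 x 110 x 8 mm, grey pocket block 60 x 88 mm with its rim 70 mm above the bench, the pocket 32 x 52 mm. Origin on the bench under the pocket's centre; its axes are those of the docked meter (which has 3 mm of play each way)
- check_block: blue reference block for checking the meter, fixed: 56 x 84 x 22 mm with a black rubber foot 70 x 98 x 5 mm. Origin on the bench under its centre, y along its two contacts
- contacts (a point): point midway between the block's two brass contacts, on their top face, 24 mm above the bench; each contact is 18 x 18 mm, their centres at y = +12.5 and -12.5 mm from here, z up
- sill: pine window sill offcut, fixed on two battens: 160 mm deep (x), 320 mm long (y). The grain runs along y. A flat strip 55 mm wide at the far side (+x) lies 76 mm above the bench; from it the face slopes down at 15 degrees towards -x, to a front nose 48 mm above the bench. Origin on the bench under its centre
- cross: dark blue marker-pen cross on the sill's sloping face: strokes 4 mm thick, 44 mm along the grain, 30 mm across. Origin where the strokes meet, on the face, 62 mm above the bench; z square out of the sloping face (15 degrees from vertical, leaning to the sill's -x), y along the grain, x up the slope
- g_clamp: red G-clamp lying flat, 150 x 85 x 16 mm frame with a steel spindle. Not part of the job. Origin on its underside
- try_square: try square lying flat: dark wooden stock 120 mm long and 16 mm high, steel blade 160 mm. Not part of the job. Origin on its underside
- chisel: chisel with an orange handle, 230 mm long, 29 mm high, lying. Not part of the job. Origin on its underside
- mallet: wooden mallet lying on its side, head 62 x 120 x 86 mm, whole length 306 mm. Not part of the job. Origin on its underside
- plane: small steel hand plane, 170 x 50 mm, 75 mm high, wooden knob and handle. Not part of the job. Origin on its underside
- offcut_a: pale wooden offcut, 120 x 55 x 40 mm. Not part of the job. Origin on its underside
- offcut_b: brown wooden offcut, 100 x 70 x 22 mm. Not part of the job. Origin on its underside
- glue: white glue bottle with red cap and blue band, standing, 56 mm across, 150 mm high. Not part of the job. Origin on its underside
Not all that is in view belongs to the job. Leave any green or red look-alike of the check_block alone.

How it is judged:
By the outcome, as a careful person would: the job done as asked, in the order asked, and still so for the second after the job is handed in, while the arm keeps its last pose, push and grip.
It also fails if it takes over 58 s, if anything falls off the work surface, if the arm or the gripper's body presses on something with over 40 N, if the wrist force passes 120 N, or if a joint passes its speed limit or range.

### The arm

A 7-joint arm with a two-finger parallel gripper is mounted at the origin on the work surface. World frame = base frame: x ahead of the robot, y to its left, z up, the work surface at z = 0. Lengths are in m, angles in rad, forces in N, time in s.
With the tool pointing down it reaches from about 0.4 to 0.85 m from the base axis. Payload 6.9 kg.
Tool frame: the origin (TCP) lies at the very end of the fingers, on their centre line; the grasp point (between the pads) lies 19 mm behind it; x points along the fingers, z is the direction in which the jaws open and shut, and the axes are right-handed (so a half turn about x gives the same grasp; the last joint's range is limited). The gripper opens to 85 mm and grips with 20 to 120 N. Pads are 22 mm wide; open, the fingers measure 114 mm over their backs; the gripper's body (76 mm by 85 mm) begins 54 mm behind the grasp point. The pads swing forward as they close: fully open they stand 13 mm farther back than shut.
Start: joints at [-1.091, 0.507, -0.238, 1.5, 0.126, 1.149, -0.155], TCP at [0.229, 0.582, 0.231] pointing down, gripper open.
Joint ranges: [-3.08, 3.08], [-0.24, 2.05], [-1.43, 1.35], [0, 2.5], [-1.52, 4.66], [0.17, 1.96], [-2.89, 2.89]. Speed limits (rad/s): [2.39, 2.39, 3.14, 3.14, 3.14, 3.14, 3.14].

### API

Orientations are given as a unit quaternion [w, x, y, z].
In Python, from rig import * gives the robot as it stands.
- The arm moves only by the shell command python3 -m jog 'ROWS'. ROWS is JSON, a list of rows, each an object with "turn": the turn, a rotation vector about the tool's x, y, z in degrees, a list of three; "delta_pos": the shift along the tool's x, y, z in mm, a list of three; "claw": the closure, from 0 (fully open) to 1 (shut). In form: [{"turn": [wx, wy, wz], "delta_pos": [dx, dy, dz], "claw": claw}, ...]. A call has 1 to 5 rows; each row shifts and turns the commanded pose from where the row before left it, along the tool's axes as they then stand; what a row does not reach is not made up. A row lasts 1/8 s, in which the tool goes at most 62.5 mm and 10.7 degrees, less where a joint would pass 70% of its speed; a pose out of reach is approached as far as the arm can. A call is refused whole if a number of a shift passes 62.5 or a number of a turn 10.7, either way. A call with a gripper value outside its range is refused whole. The fingers move at their own pace and stop on an object; the grip force is fixed at half the most. Time passes only in rows, so rows that do not move let the fingers close. It gives the time, the measured TCP pose, the force and the opening at its end, in the units of the state.
- sense(): the state, without advancing time (a new reading comes with each control period).
- camera(name): name is "scene" or "top" or "wrist"; returns a dict with "frame" (480x640x3 uint8, blue, green, red), "range_z" (480x640 float32, m along the optical axis (not along the pixel's ray), 0 where there is no reading), "K" (3x3 intrinsics, pixels), "R" (3x3) and "t" (3): a world point X has camera coordinates R X + t; the wrist camera has in their place "tool_from_camera" (4x4, takes a point from camera to tool coordinates, whose origin is the TCP and whose axes are the tool frame's). Camera axes: x right, y down, z forward; pixel columns grow to the right and rows downward; lengths in m; the calibration is good to about 2 mm. A picture is of the moment at which its call begins: read the wrist's pose just before it.
- hand_in(): hands the job in, once; it reports no verdict.
Trained networks look in a picture, given as the dict that the camera call returned (one of the last four; its "shot" number tells which), for a name from the list of things; names that differ only in an ending like _2 or _b are one class to them, and where a whole thing is asked for, a point or a joint stands for the part that bears it (a point fixed in the world has none). Each returns a list of dicts, best first, with "confidence" (0 to 1); they miss things now and then, are a little off and sometimes report something else, mostly with a low value. They report only what shows in the picture. A call takes as long as a camera call. They do not tell look-alikes from the thing itself.
- boxes_of(label, picture): "xyz" ([x, y, z] in m, in the coordinates of the camera as it stood for that picture, good to about 4 mm: the middle of the surface that is visible of it).
- mark_of(label, picture): "xyz" ([x, y, z] in m, in the coordinates of the camera as it stood for that picture, good to about 4 mm: a listed point, or the origin of a listed thing).
The state is a dict: "clock": time; "q": joint angles; "dq": joint speeds; "joint_torque": joint torques, N m; "tool_pos": TCP position; "eef_rot": TCP orientation; "wrist_force": force on the tool from outside, world axes, zero at the start; "ft_torque": the same for the moment, N m; "gripper_width": finger opening in m.
Only numpy, scipy, OpenCV 4.12 (cv2) and the standard library are available. Lean on these libraries where they do the work, as an engineer would, in place of code of your own. Each camera call takes 0.05 s, during which the arm holds its last target. There are 200 camera calls.

## Working session

There is one attempt and no reset: what is moved stays moved. The work goes in short steps, Python scripts to look and compute and a shell command to move; the robot and the scene stay as the last step left them, time stands still between calls to the robot, and variables do not carry over. Pictures are saved under pics/ and viewed, about 8 in all and at most 12, crops included, and the job is handed in when it is done.

```bash
mkdir -p pics; ls; cat > h.py <<'E'
from rig import *
import numpy as np, cv2
from scipy.spatial.transform import Rotation as Ro
def Rt(s): 
    w,x,y,z=s["eef_rot"]; return Ro.from_quat([x,y,z,w]).as_matrix()
def shot(name):
    s=sense(); c=camera(name)
    if name=="wrist":
        T=np.eye(4);T[:3,:3]=Rt(s);T[:3,3]=s["tool_pos"]; c["W"]=T@np.array(c["tool_from_camera"])
    else:
        T=np.eye(4);T[:3,:3]=np.array(c["R"]).T;T[:3,3]=-T[:3,:3]@np.array(c["t"]); c["W"]=T
    return c
def w(c,p): return c["W"][:3,:3]@np.array(p)+c["W"][:3,3]
def pix(c,u,v,r=None):
    z=c["range_z"][int(v),int(u)] if r is None else r
    K=np.array(c["K"]); return w(c,[(u-K[0,2])*z/K[0,0],(v-K[1,2])*z/K[1,1],z])
def cloud(c):
    K=np.array(c["K"]);z=c["range_z"];v,u=np.mgrid[:480,:640]
    P=np.stack([(u-K[0,2])*z/K[0,0],(v-K[1,2])*z/K[1,1],z],-1)
    return P@c["W"][:3,:3].T+c["W"][:3,3]
def proj(c,X):
    p=c["W"][:3,:3].T@(np.array(X)-c["W"][:3,3]); q=np.array(c["K"])@p; return q[:2]/q[2]
E
python3 - <<'E'
from h import *
s=sense();print(s)
for n in("scene","top"):
    c=shot(n);cv2.imwrite(f"pics/{n}.png",c["frame"])
    for l in("meter","meter_grip","cradle","check_block","contacts","sill","cross"):
        for f in(mark_of,boxes_of):
            print(n,l,f.__name__,[(np.round(w(c,d["xyz"]),3).tolist(),round(d["confidence"],2)) for d in f(l,c)][:3])
E
```

```text
pics
{'clock': 0.0, 'q': array([-1.09052133,  0.50832634, -0.23750268,  1.50115435,  0.12568923,
        1.14889946, -0.15482228]), 'dq': array([-1.52596716e-04, -3.30116673e-05,  1.05787966e-03, -4.66087889e-04,
       -2.76834776e-05, -1.03930793e-03,  1.55890079e-03]), 'joint_torque': array([-8.51084751e-04, -6.20588064e+01, -2.18654305e+00, -2.49650359e+01,
        1.27988981e-02,  1.23358809e-02,  6.50038061e-06]), 'tool_pos': array([0.22868226, 0.58110807, 0.23042863]), 'eef_rot': array([ 0.58388009, -0.39846236,  0.58491693,  0.39772349]), 'wrist_force': array([-0.37038093, -0.23042376, -0.20785791]), 'ft_torque': array([-0.02912651,  0.04189496,  0.03101283]), 'gripper_width': 0.08544975022499547}
scene meter call [([0.453, -0.328, 0.016], 0.85)]
scene meter call [([0.465, -0.328, 0.155], 0.6), ([0.611, -0.354, 0.039], 0.38)]
scene meter_grip call [([0.452, -0.321, 0.154], 0.97)]
scene meter_grip call [([0.464, -0.325, 0.157], 0.67), ([0.723, 0.269, 0.022], 0.67), ([0.623, 0.41, 0.009], 0.48)]
scene cradle call [([0.447, -0.324, -0.002], 0.73), ([0.613, 0.365, -0.001], 0.72)]
[... 1065 characters left out ...]
[0.442, -0.309, 0.018], 0.78)]
top check_block call [([0.287, 0.307, -0.001], 0.8), ([0.425, 0.366, -0.006], 0.73), ([0.393, 0.507, 0.0], 0.73)]
top check_block call [([0.426, 0.363, 0.019], 0.79), ([0.393, 0.502, 0.019], 0.75), ([0.292, 0.302, 0.023], 0.56)]
top contacts call [([0.422, 0.368, 0.023], 0.79), ([0.396, 0.507, 0.026], 0.75), ([0.295, 0.313, 0.024], 0.62)]
top contacts call [([0.294, 0.307, 0.022], 0.91), ([0.394, 0.499, 0.019], 0.66), ([0.423, 0.36, 0.021], 0.56)]
top sill call [([0.604, 0.055, -0.001], 0.95)]
top sill call [([0.601, 0.054, 0.068], 0.96)]
top cross call [([0.586, 0.087, 0.061], 0.51), ([0.454, -0.33, 0.013], 0.51)]
top cross call [([0.602, 0.053, 0.068], 0.44)]
```

View pics/top.png

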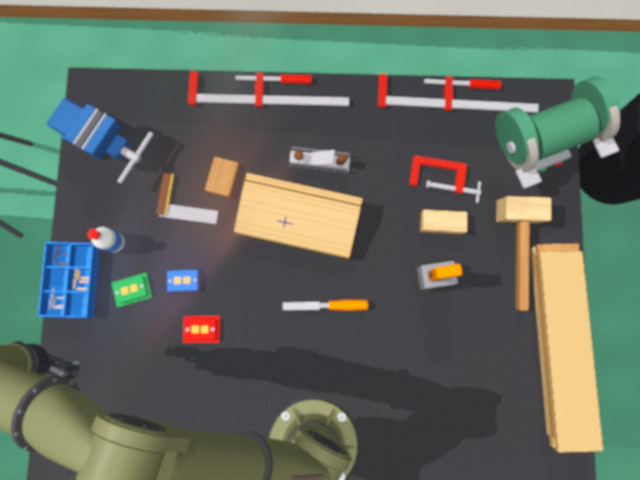

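View pics/scene.png

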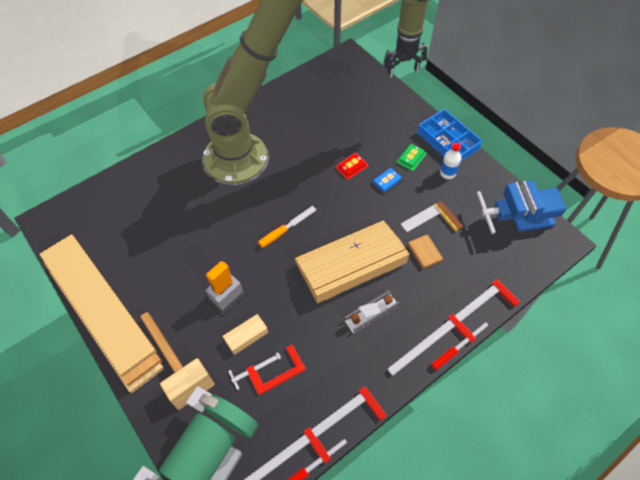

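Top view: meter in its cradle at about (440,271), blue block (182,281), red and green look-alikes (201,329) and (131,290), and the sill with the cross at (285,222). The scene view agrees. Next I measure the yaws.

```bash
cat > m.py <<'E'
from h import *
def rect(P):
    (c,sz,a)=cv2.minAreaRect((P[:,:2]*1000).astype(np.float32)); 
    c,sz=np.array(c),np.array(sz)
    if sz[0]<sz[1]: a+=90; sz=sz[::-1]
    return np.round(c/1000,4),np.round(sz,1),round((a)%180,2) # angle of the long axis from world x
def hsv(c): return cv2.cvtColor(c["frame"],cv2.COLOR_BGR2HSV)
def near(P,x,y,r): return np.hypot(P[...,0]-x,P[...,1]-y)<r
E
python3 - <<'E'
from m import *
c=shot("top");P=cloud(c);H=hsv(c)
m=near(P,.452,-.325,.07)&(P[...,2]>.16)&(P[...,2]<.2); print("meter",rect(P[m]),P[m].mean(0),m.sum())
m=near(P,.452,-.325,.09)&(P[...,2]>.06)&(P[...,2]<.08);print("rim",rect(P[m]),m.sum())
m=near(P,.424,.366,.07)&(H[...,0]>95)&(H[...,0]<130)&(H[...,1]>120)&(H[...,2]>80); print("block",rect(P[m]),P[m].mean(0),m.sum())
m=near(P,.605,.055,.2)&(P[...,2]>.044)&(P[...,2]<.085)&(H[...,0]<30)&(H[...,1]>50);
n,l,st,_=cv2.connectedComponentsWithStats(m.astype(np.uint8)); i=1+np.argmax(st[1:,4]); print("sill",rect(P[l==i]),st[i])
m=(l==i); Q=P[m]
m=near(P,.585,.088,.05)
f=c["frame"].copy();u,v=map(int,proj(c,[.585,.088,.062]));cv2.imwrite("pics/crop.png",cv2.resize(f[v-45:v+45,u-60:u+60],None,fx=5,fy=5))
F=cv2.cvtColor(f,cv2.COLOR_BGR2GRAY)
d=near(P,.585,.088,.03)&(H[...,2]<130);print("cross",P[d].mean(0),d.sum())
E
```

```text
meter (array([ 0.4522, -0.3276]), array([65.7, 31.6]), 99.49) [ 0.45175244 -0.3258895   0.17730083] 333
rim (array([ 0.4531, -0.3278]), array([88.7, 60.3]), 99.75) 390
block (array([0.4254, 0.3667]), array([92.4, 59.7]), 93.59) [0.42391924 0.3640084  0.01902847] 487
sill (array([0.6065, 0.0532]), array([321.5, 161.2]), 78.52) [ 235  173  127   84 6980]
cross [nan nan nan] 0<stdin>:12: RuntimeWarning: Mean of empty slice.
  ret = um.true_divide(
```

```bash
cat > plan.py <<'E'
from h import *
import json
def ax(z,x=(0,0,-1)):
    x=np.array(x,float);x/=np.linalg.norm(x);z=np.array(z,float);z-=x*(z@x);z/=np.linalg.norm(z)
    return np.stack([x,np.cross(z,x),z],1)
def yaw(d,t=0): # tool down, jaw along world angle d (deg)
    return ax([np.cos(np.radians(d)),np.sin(np.radians(d)),0])
def plan(pts,claw,st=None,smax=55,tmax=10):
    """pts: list of (pos,R); prints rows, 5 per line"""
    s=sense();p,R=(s["tool_pos"],Rt(s)) if st is None else st; out=[]
    for q,S in pts:
        q=np.array(q,float);n=int(max(1,np.ceil(np.linalg.norm(q-p)*1e3/smax)))
        rv=Ro.from_matrix(R.T@S).as_rotvec(degrees=True);n=int(max(n,np.ceil(np.linalg.norm(rv)/tmax)))
        for i in range(n):
            d=R.T@(q-p)*1e3/(n-i); t=Ro.from_matrix(R.T@S).as_rotvec(degrees=True)/(n-i)
            d=np.round(d,1);t=np.round(t,1); out.append({"turn":t.tolist(),"delta_pos":d.tolist(),"claw":claw})
            p=p+R@d/1e3; R=R@Ro.from_rotvec(t,degrees=True).as_matrix()
    for i in range(0,len(out),5): print(json.dumps(out[i:i+5]))
    return p,R
E
python3 - <<'E'
from plan import *
s=sense();print(np.round(Rt(s),3), np.degrees(s["q"]).round())
print("A");plan([([.45,.25,.30],yaw(-79+0)),([.44,-.30,.30],yaw(-170.4))],0)
E
```

```text
[[-0.    -0.931  0.366]
 [-0.     0.366  0.931]
 [-1.     0.    -0.   ]] [-62.  29. -14.  86.   7.  66.  -9.]
A
[{"turn": [9.8, -0.0, 0.0], "delta_pos": [-4.6, -21.8, -15.2], "claw": 0}, {"turn": [9.8, -0.0, 0.0], "delta_pos": [-4.6, -24.1, -11.2], "claw": 0}, {"turn": [9.8, -0.0, 0.0], "delta_pos": [-4.6, -25.6, -7.0], "claw": 0}, {"turn": [9.8, -0.0, 0.0], "delta_pos": [-4.6, -26.5, -2.5], "claw": 0}, {"turn": [9.8, -0.0, 0.0], "delta_pos": [-4.6, -26.5, 2.0], "claw": 0}]
[{"turn": [9.9, -0.0, 0.0], "delta_pos": [-4.6, -25.8, 6.5], "claw": 0}, {"turn": [9.8, -0.0, 0.0], "delta_pos": [-4.6, -24.3, 10.8], "claw": 0}, {"turn": [9.9, -0.0, 0.0], "delta_pos": [-4.6, -22.0, 14.8], "claw": 0}, {"turn": [9.8, 0.0, 0.0], "delta_pos": [-4.6, -19.2, 18.4], "claw": 0}, {"turn": [9.9, 0.0, 0.0], "delta_pos": [-4.6, -15.8, 21.4], "claw": 0}]
[{"turn": [9.8, 0.0, 0.0], "delta_pos": [-4.5, -11.8, 23.8], "claw": 0}, {"turn": [9.9, 0.0, 0.0], "delta_pos": [-4.6, -7.6, 25.4], "claw": 0}, {"turn": [9.8, 0.0, 0.0], "delta_pos": [-4.5, -3.2, 26.4], "claw": 0}, {"turn": [9.9, 0.0, 0.0], "delta_pos": [-4.
[... 188 characters left out ...]
, 0.0], "delta_pos": [-0.0, -3.3, 49.9], "claw": 0}, {"turn": [8.3, 0.0, 0.0], "delta_pos": [-0.0, 4.0, 49.9], "claw": 0}, {"turn": [8.3, 0.0, -0.0], "delta_pos": [-0.0, 11.1, 48.8], "claw": 0}, {"turn": [8.3, 0.0, -0.0], "delta_pos": [-0.0, 18.0, 46.6], "claw": 0}]
[{"turn": [8.3, 0.0, -0.0], "delta_pos": [-0.0, 24.6, 43.5], "claw": 0}, {"turn": [8.3, 0.0, -0.0], "delta_pos": [-0.0, 30.6, 39.6], "claw": 0}, {"turn": [8.3, 0.0, -0.0], "delta_pos": [-0.0, 36.0, 34.7], "claw": 0}, {"turn": [8.3, 0.0, -0.0], "delta_pos": [-0.0, 40.6, 29.2], "claw": 0}, {"turn": [8.4, 0.0, -0.0], "delta_pos": [-0.0, 44.4, 23.0], "claw": 0}]
[{"turn": [8.3, 0.0, -0.0], "delta_pos": [-0.0, 47.3, 16.2], "claw": 0}]
```

View pics/crop.png

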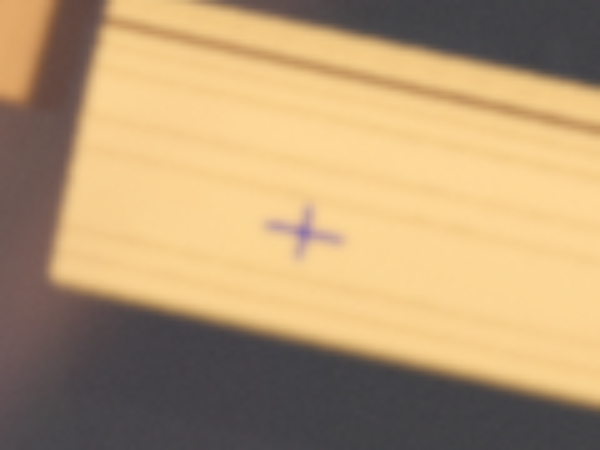

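The crop shows the cross at crop pixel (305,231), with its strokes parallel to the grain. I'll fly over the block and the cross on the way to the meter to take wrist shots.

```bash
python3 - <<'E'
from plan import *
a=plan([([.39,.36,.28],yaw(3))],0)
print();a=plan([([.55,.09,.28],yaw(-11.5))],0,a)
print();a=plan([([.43,-.31,.31],yaw(9.6))],0,a)
E
```

```text
[{"turn": [9.4, -0.0, 0.0], "delta_pos": [-7.0, -33.0, -21.0], "claw": 0}, {"turn": [9.4, -0.0, 0.0], "delta_pos": [-7.0, -36.0, -15.4], "claw": 0}, {"turn": [9.3, -0.0, 0.0], "delta_pos": [-6.9, -38.0, -9.3], "claw": 0}, {"turn": [9.4, -0.0, 0.0], "delta_pos": [-7.0, -39.0, -3.0], "claw": 0}, {"turn": [9.3, -0.0, 0.0], "delta_pos": [-6.9, -39.0, 3.4], "claw": 0}]
[{"turn": [9.4, -0.0, 0.0], "delta_pos": [-7.0, -37.9, 9.7], "claw": 0}, {"turn": [9.3, -0.0, 0.0], "delta_pos": [-6.9, -35.9, 15.8], "claw": 0}]

[{"turn": [2.4, -0.0, 0.0], "delta_pos": [-0.0, -46.3, 24.3], "claw": 0}, {"turn": [2.4, -0.0, 0.0], "delta_pos": [-0.0, -45.3, 26.2], "claw": 0}, {"turn": [2.4, -0.0, 0.0], "delta_pos": [-0.0, -44.2, 28.0], "claw": 0}, {"turn": [2.4, -0.0, 0.0], "delta_pos": [-0.0, -42.9, 29.9], "claw": 0}, {"turn": [2.5, -0.0, 0.0], "delta_pos": [-0.0, -41.7, 31.6], "claw": 0}]
[{"turn": [2.4, -0.0, 0.0], "delta_pos": [-0.0, -40.2, 33.4], "claw": 0}]

[{"turn": [-2.6, -0.0, 0.0], "delta_pos": [-3.8, -52.0, -4.7], "claw": 0}, {"turn": [-2.6, -0.0, 0.0], "delta_pos": [-3.7, -51.7, -7.1], "claw": 0}, {"turn": [-2.6, -0.0, 0.0], "delta_pos": [-3.8, -51.3, -9.4], "claw": 0}, {"turn": [-2.7, -0.0, 0.0], "delta_pos": [-3.7, -50.9, -11.8], "claw": 0}, {"turn": [-2.6, -0.0, 0.0], "delta_pos": [-3.8, -50.2, -14.2], "claw": 0}]
[{"turn": [-2.7, -0.0, 0.0], "delta_pos": [-3.7, -49.6, -16.4], "claw": 0}, {"turn": [-2.6, -0.0, 0.0], "delta_pos": [-3.8, -48.7, -18.7], "claw": 0}, {"turn": [-2.7, -0.0, 0.0], "delta_pos": [-3.7, -47.9, -20.9], "claw": 0}]
```

```bash
python3 -m jog '[{"turn": [9.4, 0, 0], "delta_pos": [-7, -33, -21], "claw": 0}, {"turn": [9.4, 0, 0], "delta_pos": [-7, -36, -15.4], "claw": 0}, {"turn": [9.3, 0, 0], "delta_pos": [-7, -38, -9.3], "claw": 0}, {"turn": [9.4, 0, 0], "delta_pos": [-7, -39, -3], "claw": 0}, {"turn": [9.3, 0, 0], "delta_pos": [-7, -39, 3.4], "claw": 0}]'
python3 -m jog '[{"turn": [9.4, 0, 0], "delta_pos": [-7, -38, 9.7], "claw": 0}, {"turn": [9.3, 0, 0], "delta_pos": [-7, -36, 16], "claw": 0},{"turn": [0, 0, 0], "delta_pos": [0, 0, 0], "claw": 0},{"turn": [0, 0, 0], "delta_pos": [0, 0, 0], "claw": 0}]'
cat > wb.py <<'E'
from m import *
import sys
c=shot("wrist");cv2.imwrite(f"pics/{sys.argv[1]}.png",c["frame"]);P=cloud(c)
np.savez(f"pics/{sys.argv[1]}.npz",P=P,f=c["frame"],W=c["W"],K=c["K"])
for l in sys.argv[2:]: print(l,[(np.round(w(c,d["xyz"]),4).tolist(),round(d["confidence"],2)) for d in mark_of(l,c)][:4])
E
python3 wb.py blk contacts check_block
```

```text
clock: 2.17
tool_pos: [0.3445, 0.4223, 0.2667]
eef_rot: [0.695, -0.131, 0.695, 0.132]
wrist_force: [-0.5, 0.1, -0.3]
gripper_width: 0.0853
clock: 2.68
tool_pos: [0.3898, 0.3604, 0.2803]
eef_rot: [0.707, -0.019, 0.707, 0.019]
wrist_force: [-0.5, 0.1, -0.1]
gripper_width: 0.0854
contacts [([0.3989, 0.5103, 0.0248], 0.98), ([0.4295, 0.3644, 0.0231], 0.81), ([0.2937, 0.3114, 0.0225], 0.79)]
check_block [([0.4268, 0.3688, -0.0001], 0.91), ([0.2927, 0.3148, -0.0016], 0.69), ([0.402, 0.5089, 0.0012], 0.59), ([0.6129, 0.3675, -0.0059], 0.42)]
```

```bash
python3 -m jog '[{"turn": [2.4, 0, 0], "delta_pos": [0, -46, 24], "claw": 0}, {"turn": [2.4, 0, 0], "delta_pos": [0, -45, 26], "claw": 0}, {"turn": [2.4, 0, 0], "delta_pos": [0, -44, 28], "claw": 0}, {"turn": [2.4, 0, 0], "delta_pos": [0, -43, 30], "claw": 0}, {"turn": [2.5, 0, 0], "delta_pos": [0, -42, 32], "claw": 0}]'
python3 -m jog '[{"turn": [2.4, 0, 0], "delta_pos": [0, -40, 33], "claw": 0},{"turn": [0, 0, 0], "delta_pos": [0, 0, 0], "claw": 0},{"turn": [0, 0, 0], "delta_pos": [0, 0, 0], "claw": 0}]'
python3 wb.py crs cross sill
python3 -c "
import cv2,numpy as np
cv2.imwrite('pics/two.png',np.hstack([cv2.resize(cv2.imread(f'pics/{n}.png'),(400,300)) for n in('blk','crs')]))"
```

```text
clock: 3.45
tool_pos: [0.524, 0.1348, 0.2802]
eef_rot: [0.705, 0.056, 0.705, -0.055]
wrist_force: [0.3, -0.2, 0.4]
gripper_width: 0.0855
clock: 3.82
tool_pos: [0.5495, 0.0916, 0.2799]
eef_rot: [0.703, 0.07, 0.704, -0.07]
wrist_force: [-1.3, 0.0, -0.6]
gripper_width: 0.0852
cross [([0.5839, 0.0899, 0.0582], 0.55)]
sill [([0.6082, 0.0535, 0.0004], 0.96)]
```

View pics/two.png

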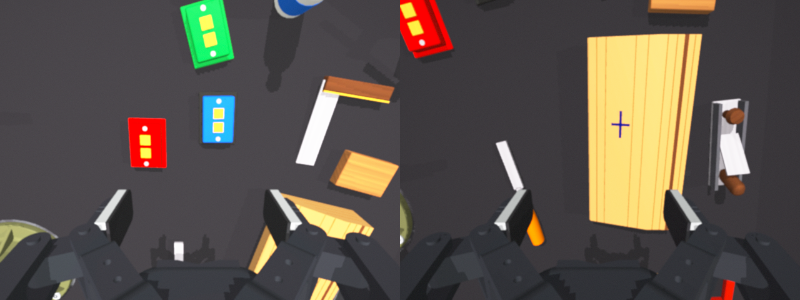

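Both wrist shots are clear: blue block at about (349,190) in full pixels, cross at about (352,199). Measuring from them, and moving on to the meter.

```bash
python3 - <<'E'
from m import *
d=np.load("pics/blk.npz");P,f=d["P"],d["f"];H=cv2.cvtColor(f,cv2.COLOR_BGR2HSV)
m=near(P,.427,.366,.06)&(P[...,2]>.015)&(P[...,2]<.04)
b=m&(H[...,0]>95)&(H[...,0]<125)&(H[...,1]>120);print("block",rect(P[b]),P[b].mean(0))
g=m&(H[...,0]>15)&(H[...,0]<35)&(H[...,1]>100)
n,l,st,ce=cv2.connectedComponentsWithStats(g.astype(np.uint8))
C=[P[l==i].mean(0) for i in range(1,n) if st[i,4]>40];print("brass",np.round(C,4))
if len(C)==2:
    e=C[0]-C[1];print("mid",(C[0]+C[1])/2,"sep",np.linalg.norm(e),"yaw",np.degrees(np.arctan2(-e[0],e[1])))
d=np.load("pics/crs.npz");P,f=d["P"],d["f"];H=cv2.cvtColor(f,cv2.COLOR_BGR2HSV)
k=near(P,.585,.09,.035)&(H[...,0]>100)&(H[...,0]<150)
Q=P[k];print("cross n",k.sum(),"bbox mid",(Q.max(0)+Q.min(0))/2,rect(Q),Q.mean(0))
# face plane
fc=near(P,.585,.09,.04);Q2=P[fc];c0=Q2.mean(0);n_=np.linalg.svd(Q2-c0)[2][2];n_*=np.sign(n_[2]);print("normal",n_,"tilt",np.degrees(np.arccos(n_[2])),"az",np.degrees(np.arctan2(n_[1],n_[0])), "plane z at cross",c0[2]-(n_[:2]@(Q.mean(0)-c0)[:2])/n_[2])
m=near(P,.607,.055,.2)&(P[...,2]>.04)&(P[...,2]<.085)&(H[...,0]<30)&(H[...,1]>60)
n,l,st,ce=cv2.connectedComponentsWithStats(m.astype(np.uint8));i=1+np.argmax(st[1:,4]);print("sill",rect(P[l==i]))
from skimage import x if False else None
E
python3 - <<'E'
from plan import *
plan([([.43,-.31,.31],yaw(9.6))],0)
E
```

```text
[{"turn": [-2.6, -0.0, -0.0], "delta_pos": [-3.8, -52.2, -4.8], "claw": 0}, {"turn": [-2.6, -0.0, -0.0], "delta_pos": [-3.7, -52.0, -7.1], "claw": 0}, {"turn": [-2.6, -0.0, -0.0], "delta_pos": [-3.8, -51.6, -9.5], "claw": 0}, {"turn": [-2.6, -0.0, -0.0], "delta_pos": [-3.7, -51.1, -11.8], "claw": 0}, {"turn": [-2.6, -0.0, -0.0], "delta_pos": [-3.8, -50.5, -14.1], "claw": 0}]
[{"turn": [-2.6, -0.0, -0.0], "delta_pos": [-3.7, -49.8, -16.4], "claw": 0}, {"turn": [-2.6, -0.0, -0.0], "delta_pos": [-3.8, -49.0, -18.6], "claw": 0}, {"turn": [-2.7, -0.0, -0.0], "delta_pos": [-3.7, -48.2, -20.9], "claw": 0}]  File "<stdin>", line 17
    from skimage import x if False else None
                          ^^
SyntaxError: invalid syntax
```

```bash
python3 -m jog '[{"turn": [-2.6, 0, 0], "delta_pos": [-4, -52, -5], "claw": 0}, {"turn": [-2.6, 0, 0], "delta_pos": [-4, -52, -7], "claw": 0}, {"turn": [-2.6, 0, 0], "delta_pos": [-4, -51, -9.4], "claw": 0}, {"turn": [-2.7, 0, 0], "delta_pos": [-4, -51, -12], "claw": 0}, {"turn": [-2.6, 0, 0], "delta_pos": [-4, -50, -14], "claw": 0}]'
python3 -m jog '[{"turn": [-2.7, 0, 0], "delta_pos": [-4, -50, -16.4], "claw": 0}, {"turn": [-2.6, 0, 0], "delta_pos": [-4, -49, -19], "claw": 0}, {"turn": [-2.7, 0, 0], "delta_pos": [-4, -48, -21], "claw": 0},{"turn": [0, 0, 0], "delta_pos": [0, 0, 0], "claw": 0},{"turn": [0, 0, 0], "delta_pos": [0, 0, 0], "claw": 0}]'
python3 wb.py met meter_grip meter cradle
python3 - <<'E'
from m import *
d=np.load("pics/met.npz");P,f=d["P"],d["f"]
m=near(P,.452,-.327,.07)&(P[...,2]>.17)&(P[...,2]<.2);print("top",rect(P[m]),P[m].mean(0))
m=near(P,.452,-.327,.09)&(P[...,2]>.06)&(P[...,2]<.08);print("rim",rect(P[m]))
print(np.degrees(sense()["q"]).round())
E
```

```text
clock: 4.6
tool_pos: [0.4742, -0.1596, 0.3007]
eef_rot: [0.707, -0.011, 0.707, 0.012]
wrist_force: [1.1, -0.9, -0.8]
gripper_width: 0.0851
clock: 5.22
tool_pos: [0.4299, -0.309, 0.3122]
eef_rot: [0.705, -0.059, 0.704, 0.06]
wrist_force: [0.5, 0.7, 0.2]
gripper_width: 0.0851
meter_grip [([0.4557, -0.3201, 0.1509], 0.91)]
meter [([0.4504, -0.3244, 0.0159], 0.79)]
cradle [([0.4501, -0.3285, -0.0018], 0.61)]
top (array([ 0.4525, -0.3238]), array([62.7, 30. ]), 99.07) [ 0.45157996 -0.32180081  0.17865752]
rim (array([ 0.4523, -0.3244]), array([87.8, 60.1]), 99.79)
[19. 18. 19. 92. -6. 71. 50.]
```

```bash
python3 - <<'E'
from m import *
d=np.load("pics/blk.npz");P,f=d["P"],d["f"];H=cv2.cvtColor(f,cv2.COLOR_BGR2HSV)
m=near(P,.427,.366,.06)&(P[...,2]>.015)&(P[...,2]<.04)
b=m&(H[...,0]>95)&(H[...,0]<125)&(H[...,1]>120);print("block",rect(P[b]),P[b].mean(0))
g=m&(H[...,0]>15)&(H[...,0]<35)&(H[...,1]>100)
n,l,st,ce=cv2.connectedComponentsWithStats(g.astype(np.uint8))
C=[P[l==i].mean(0) for i in range(1,n) if st[i,4]>40];print("brass",np.round(C,4))
if len(C)==2:
    e=C[0]-C[1];e=e*np.sign(e[1]);print("mid",(C[0]+C[1])/2,"sep",np.linalg.norm(e),"yaw",np.degrees(np.arctan2(-e[0],e[1])))
d=np.load("pics/crs.npz");P,f=d["P"],d["f"];H=cv2.cvtColor(f,cv2.COLOR_BGR2HSV)
k=near(P,.585,.09,.035)&(H[...,0]>100)&(H[...,0]<150)
Q=P[k];print("cross n",k.sum(),"bbox mid",(Q.max(0)+Q.min(0))/2,rect(Q),Q.mean(0))
fc=near(P,.585,.09,.04);Q2=P[fc];c0=Q2.mean(0);n_=np.linalg.svd(Q2-c0)[2][2];n_*=np.sign(n_[2]);print("normal",n_,"tilt",np.degrees(np.arccos(n_[2])),"az",np.degrees(np.arctan2(n_[1],n_[0])), "plane z at cross",c0[2]-(n_[:2]@(Q.mean(0)-c0)[:2])/n_[2])
m=near(P,.607,.055,.2)&(P[...,2]>.04)&(P[...,2]<.085)&(H[...,0]<30)&(H[...,1]>60)
n,l,st,ce=cv2.connectedComponentsWithStats(m.astype(np.uint8));i=1+np.argmax(st[1:,4]);print("sill",rect(P[l==i]))
E
python3 - <<'E'
from plan import *
plan([([.4525,-.3245,.220],yaw(9.5)),([.4525,-.3245,.131],yaw(9.5))],0,smax=45)
E
```

```text
block (array([0.4252, 0.3687]), array([83.1, 56. ]), 93.47) [0.42441155 0.37071759 0.02136302]
brass [[0.4245 0.3809 0.0236]
 [0.4255 0.356  0.0236]]
mid [0.42503208 0.36845124 0.02358999] sep 0.024900501089702858 yaw 2.3647367755182773
cross n 26010 bbox mid [0.58601439 0.0896865  0.21822423] (array([0.5858, 0.0909]), array([69.5, 39.5]), 148.36) [0.5909715  0.09417139 0.35230947]
[{"turn": [0.1, 0.0, -0.0], "delta_pos": [30.7, -6.5, 6.5], "claw": 0}, {"turn": [0.1, 0.0, -0.0], "delta_pos": [30.8, -6.5, 6.4], "claw": 0}, {"turn": [0.1, 0.0, -0.0], "delta_pos": [30.7, -6.4, 6.5], "claw": 0}, {"turn": [-0.0, 0.0, -0.0], "delta_pos": [44.5, -0.0, -0.0], "claw": 0}, {"turn": [-0.0, 0.0, -0.0], "delta_pos": [44.5, -0.1, -0.0], "claw": 0}]Traceback (most recent call last):
  File "<stdin>", line 13, in <module>
    u, s, vh = gufunc(a, signature=signature)
               ~~~~~~^^^^^^^^^^^^^^^^^^^^^^^^
numpy._core._exceptions._ArrayMemoryError: Unable to allocate 9.60 GiB for an array with shape (35888, 35888) and data type float64
```

```bash
python3 -m jog '[{"turn": [0.1, 0, 0], "delta_pos": [30.7, -6.5, 6.5], "claw": 0}, {"turn": [0.1, 0, 0], "delta_pos": [30.7, -6.5, 6.5], "claw": 0}, {"turn": [0.1, 0, 0], "delta_pos": [30.7, -6.4, 6.5], "claw": 0}, {"turn": [0, 0, 0], "delta_pos": [0, 0, 0], "claw": 0},{"turn": [0, 0, 0], "delta_pos": [0, 0, 0], "claw": 0}]'
python3 - <<'E'
from m import *
d=np.load("pics/crs.npz");P,f=d["P"],d["f"];H=cv2.cvtColor(f,cv2.COLOR_BGR2HSV)
ok=(P[...,2]>.04)&(P[...,2]<.085)
k=near(P,.585,.09,.03)&ok&(H[...,0]>90)&(H[...,0]<160)&(H[...,2]<190)
Q=P[k];print("cross n",k.sum(),rect(Q),Q.mean(0))
fc=near(P,.585,.09,.04)&ok;Q2=P[fc];c0=Q2.mean(0);n_=np.linalg.eigh(np.cov((Q2-c0).T))[1][:,0];n_*=np.sign(n_[2]);print("normal",n_,"tilt",np.degrees(np.arccos(n_[2])),"az",np.degrees(np.arctan2(n_[1],n_[0])), "plane z at cross",c0[2]-(n_[:2]@(Q.mean(0)-c0)[:2])/n_[2])
m=near(P,.607,.055,.2)&ok&(H[...,0]<30)&(H[...,1]>60)
n,l,st,ce=cv2.connectedComponentsWithStats(m.astype(np.uint8));i=1+np.argmax(st[1:,4]);print("sill",rect(P[l==i]))
E
python3 wb.py met2
python3 - <<'E'
from m import *
from plan import *
d=np.load("pics/met2.npz");P,f=d["P"],d["f"]
m=near(P,.452,-.325,.06)&(P[...,2]>.165)&(P[...,2]<.2);print("top",m.sum(),rect(P[m]),P[m].mean(0)) if m.sum()>50 else print("no")
plan([([.4525,-.3245,.131],yaw(9.5))],0,smax=45)
E
```

```text
clock: 6.05
tool_pos: [0.4521, -0.3259, 0.2213]
eef_rot: [0.705, -0.058, 0.705, 0.058]
wrist_force: [-0.8, 0.5, -0.1]
gripper_width: 0.0854
cross n 181 (array([0.5853, 0.0912]), array([35.9, 23.3]), 110.88) [0.58547489 0.09103506 0.06246666]
normal [-0.25298976  0.05055664  0.96614709] tilt 14.950938739916554 az 168.69906506487268 plane z at cross 0.0617599546917223
sill (array([0.6064, 0.0556]), array([321.3, 160.5]), 78.53)
top 5719 (array([ 0.4519, -0.3242]), array([63.3, 31.1]), 99.83) [ 0.4516206  -0.32070497  0.17841589]
[{"turn": [-0.0, 0.0, 0.0], "delta_pos": [30.2, 0.6, 0.2], "claw": 0}, {"turn": [-0.1, 0.0, 0.0], "delta_pos": [30.2, 0.6, 0.1], "claw": 0}, {"turn": [-0.0, 0.1, 0.1], "delta_pos": [30.2, 0.5, 0.2], "claw": 0}]
```

View pics/met2.png

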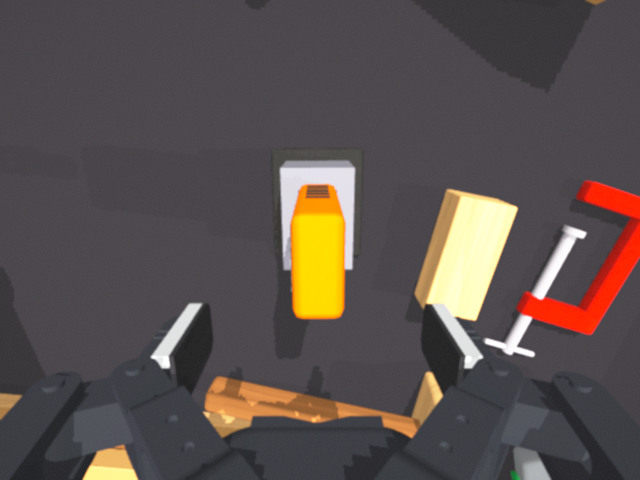

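The meter (318,250) sits square and centred between the fingers, so I descend and grip.

```bash
python3 -m jog '[{"turn": [0, 0, 0], "delta_pos": [30, 0.6, 0], "claw": 0}, {"turn": [0, 0, 0], "delta_pos": [30, 0.6, 0], "claw": 0}, {"turn": [0, 0, 0], "delta_pos": [30, 0.5, 0], "claw": 0}, {"turn": [0, 0, 0], "delta_pos": [0, 0, 0], "claw": 0},{"turn": [0, 0, 0], "delta_pos": [0, 0, 0], "claw": 0.3}]'
python3 -m jog '[{"turn": [0, 0, 0], "delta_pos": [0, 0, 0], "claw": 1}, {"turn": [0, 0, 0], "delta_pos": [0, 0, 0], "claw": 1}, {"turn": [0, 0, 0], "delta_pos": [0, 0, 0], "claw": 1},{"turn": [0, 0, 0], "delta_pos": [0, 0, 0], "claw": 1}]'
```

```text
clock: 6.72
tool_pos: [0.4522, -0.3252, 0.132]
eef_rot: [0.705, -0.058, 0.704, 0.057]
wrist_force: [0.1, -0.2, -0.1]
gripper_width: 0.0699
clock: 7.22
tool_pos: [0.4522, -0.3248, 0.1312]
eef_rot: [0.705, -0.058, 0.704, 0.057]
wrist_force: [0.1, 0.9, 7.0]
gripper_width: 0.0294
```

```bash
python3 -m jog '[{"turn": [0, 0, 0], "delta_pos": [-15, 0, 0], "claw": 1}, {"turn": [0, 0, 0], "delta_pos": [-25, 0, 0], "claw": 1}, {"turn": [0, 0, 0], "delta_pos": [-35, 0, 0], "claw": 1},{"turn": [0, 0, 0], "delta_pos": [-40, 0, 0], "claw": 1},{"turn": [0, 0, 0], "delta_pos": [0, 0, 0], "claw": 1}]'
python3 wb.py held
python3 - <<'E'
from m import *
from plan import *
s=sense();R=Rt(s);d=np.load("pics/held.npz");P,f=d["P"],d["f"]
T=(P-s["tool_pos"])@R; H=cv2.cvtColor(f,cv2.COLOR_BGR2HSV)
m=(H[...,0]>5)&(H[...,0]<22)&(H[...,1]>180)&(abs(T[...,2])<.03)&(abs(T[...,1])<.05)&(T[...,0]>-.1)&(T[...,0]<.1)
Q=T[m];print(m.sum(),np.percentile(Q,[0,5,50,95,100],axis=0).round(4)); t=Q[Q[:,0]<-.04]; print("top face",rect(t[:,[1,2]]),np.median(t[:,0]))
c=[shot(n) for n in("scene","top")]
for x in c:
  for l in("meter","meter_grip"): print(l,[(((w(x,e["xyz"])-s["tool_pos"])@R).round(4).tolist(),round(e["confidence"],2)) for e in mark_of(l,x)][:2])
a=plan([([.41,.12,.29],yaw(5)),([.425,.3686,.27],yaw(3))],1)
print(a)
E
```

```text
clock: 7.85
tool_pos: [0.4523, -0.3257, 0.2487]
eef_rot: [0.706, -0.059, 0.703, 0.056]
wrist_force: [0.0, 0.6, -3.5]
gripper_width: 0.0291
9188 [[-0.0776 -0.0188 -0.0155]
 [-0.0506 -0.0122 -0.013 ]
 [-0.0447  0.0294  0.0009]
 [ 0.0264  0.0311  0.0137]
 [ 0.0528  0.0323  0.0161]]
top face (array([0.0068, 0.0006]), array([50.1, 31.3]), 2.07) -0.04884710963863233
meter []
meter_grip [([-0.0227, 0.0059, 0.0013], 0.88), ([0.2424, -0.0528, 0.2632], 0.23)]
meter [([0.1216, -0.0047, 0.0039], 0.8)]
meter_grip []
[{"turn": [0.5, -0.0, -0.0], "delta_pos": [-5.0, 49.4, 3.5], "claw": 1}, {"turn": [0.5, -0.0, -0.0], "delta_pos": [-5.0, 49.5, 3.1], "claw": 1}, {"turn": [0.5, -0.0, -0.0], "delta_pos": [-5.0, 49.5, 2.6], "claw": 1}, {"turn": [0.5, -0.0, -0.0], "delta_pos": [-5.1, 49.5, 2.2], "claw": 1}, {"turn": [0.5, -0.0, -0.0], "delta_pos": [-5.0, 49.5, 1.8], "claw": 1}]
[{"turn": [0.5, -0.0, -0.0], "delta_pos": [-5.1, 49.6, 1.3], "claw": 1}, {"turn": [0.4, -0.0, -0.0], "delta_pos": [-5.0, 49.5, 0.9], "claw": 1}, {"turn": [0.5, -0.1, -0.0], "delta_pos": [-5.1, 49.6, 0.5], "claw": 1}, {"turn": [0.4, -0.0, -0.1], "delta_pos": [-5.0, 49.6, 0.1], "claw": 1}, {"turn": [0.4, -0.0, 0.0], "delta_pos": [4.0, 49.3, 7.3], "claw": 1}]
[{"turn": [0.4, -0.0, 0.0], "delta_pos": [4.0, 49.3, 7.0], "claw": 1}, {"turn": [0.4, -0.0, 0.0], "delta_pos": [4.0, 49.3, 6.7], "claw": 1}, {"turn": [0.4, -0.0, 0.0], "delta_pos": [3.9, 49.4, 6.3], "claw": 1}, {"turn": [0.4, -0.0, 0.0], "delta_pos": [4.0, 49.5, 6.0], "claw": 1}]
(array([0.42499596, 0.36861815, 0.26996688]), array([[-5.05294960e-05, -5.27312803e-02,  9.98608737e-01],
       [-4.38032443e-04,  9.98608644e-01,  5.27312532e-02],
       [-9.99999903e-01, -4.34758541e-04, -7.35572030e-05]]))
```

View pics/held.png

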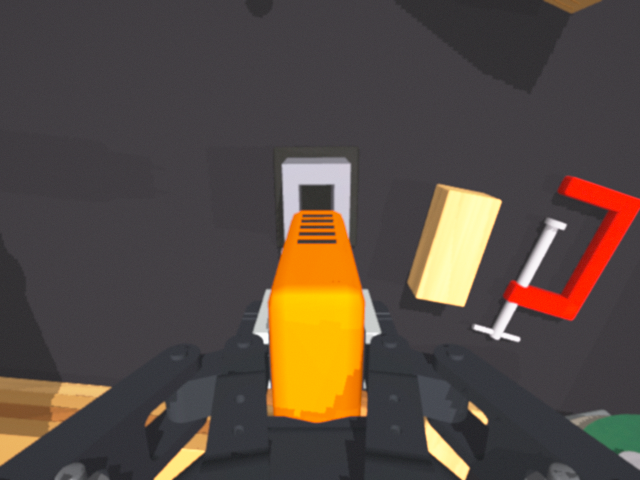

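Cleanly lifted, meter upright between the pads at about (317,330). Carry it to the block and fit the visible side face on the way for tilt and offset.

```bash
python3 -m jog '[{"turn": [0.5, 0, 0], "delta_pos": [-5, 40, 3.5], "claw": 1}, {"turn": [0.5, 0, 0], "delta_pos": [-5, 50, 3], "claw": 1}, {"turn": [0.5, 0, 0], "delta_pos": [-5, 50, 3], "claw": 1}, {"turn": [0.5, 0, 0], "delta_pos": [-5, 50, 2], "claw": 1}, {"turn": [0.5, 0, 0], "delta_pos": [-5, 50, 2], "claw": 1}]'
python3 -m jog '[{"turn": [0.5, 0, 0], "delta_pos": [-5, 50, 1], "claw": 1}, {"turn": [0.5, 0, 0], "delta_pos": [-5, 50, 1], "claw": 1}, {"turn": [0.5, 0, 0], "delta_pos": [-5, 50, 0], "claw": 1}, {"turn": [0.5, 0, 0], "delta_pos": [-5, 50, 0], "claw": 1}, {"turn": [0.5, 0, 0], "delta_pos": [4, 50, 7], "claw": 1}]'
python3 -m jog '[{"turn": [0.5, 0, 0], "delta_pos": [4, 50, 7], "claw": 1}, {"turn": [0.5, 0, 0], "delta_pos": [4, 50, 7], "claw": 1}, {"turn": [0.5, 0, 0], "delta_pos": [4, 50, 6], "claw": 1}, {"turn": [0, 0, 0], "delta_pos": [4, 40, 6], "claw": 1}, {"turn": [0, 0, 0], "delta_pos": [0, 0, 0], "claw": 1}]'
cat > held.py <<'E'
from m import *
from plan import *
def held(tag):
    s=sense();R=Rt(s);c=shot("wrist");cv2.imwrite(f"pics/{tag}.png",c["frame"]);P=cloud(c)
    T=(P-s["tool_pos"])@R;H=hsv(c)
    m=(H[...,0]>5)&(H[...,0]<22)&(H[...,1]>180)&(abs(T[...,2])<.012)&(T[...,1]>.022)&(T[...,0]>-.03)&(T[...,0]<.055)
    Q=T[m];a=np.polyfit(Q[:,0],Q[:,1],1);b=np.polyfit(Q[:,2],Q[:,1],1)
    print("side n",m.sum(),"y at x=0",a[1].round(4),"slope deg",np.degrees(a[0]).round(2),"yaw deg",np.degrees(b[0]).round(2))
    m2=(H[...,0]>5)&(H[...,0]<22)&(H[...,1]>150)&(abs(T[...,2])<.025)&(T[...,1]>.022)&(T[...,0]>-.03)&(T[...,0]<.055)
    for lo,hi in((-.02,-.0),(.025,.05)):
        q=T[m2&(T[...,0]>lo)&(T[...,0]<hi)]; print("z edges",lo,np.percentile(q[:,2],[2,98]).round(4)) if len(q) else 0
    return c,s
E
python3 - <<'E'
from held import *
c,s=held("ab")
print(s["tool_pos"],np.degrees(Ro.from_matrix(yaw(3).T@Rt(s)).as_rotvec()).round(2),np.degrees(s["q"]).round())
plan([([.425,.3691,.18],yaw(3))],1)
E
```

```text
clock: 8.82
tool_pos: [0.4297, -0.0835, 0.27]
eef_rot: [0.706, -0.042, 0.706, 0.042]
wrist_force: [0.4, 0.4, -2.6]
gripper_width: 0.0292
clock: 9.45
tool_pos: [0.4135, 0.1659, 0.2865]
eef_rot: [0.707, -0.026, 0.706, 0.027]
wrist_force: [0.8, -0.3, -3.7]
gripper_width: 0.0292
clock: 10.07
tool_pos: [0.4265, 0.3592, 0.2684]
eef_rot: [0.706, -0.019, 0.708, 0.019]
wrist_force: [-0.1, -0.3, -3.4]
gripper_width: 0.0292
side n 2677 y at x=0 0.0317 slope deg 0.15 yaw deg 0.05
z edges -0.02 [-0.0135  0.0134]
z edges 0.025 [-0.0136  0.0136]
[0.42650081 0.35915    0.26839468] [-0.11  0.15  0.  ] [-43.  21.   0.  93.  -0.  66. -39.]
[{"turn": [-0.0, -0.1, 0.0], "delta_pos": [44.4, 6.3, -0.6], "claw": 1}, {"turn": [-0.0, -0.0, 0.1], "delta_pos": [44.3, 6.3, -0.8], "claw": 1}]
```

```bash
python3 -m jog '[{"turn": [0, -0.1, 0], "delta_pos": [44.5, 5, -0.7], "claw": 1}, {"turn": [0, 0, 0], "delta_pos": [44.5, 4.5, -0.7], "claw": 1}, {"turn": [0, 0, 0], "delta_pos": [28, 0, 0], "claw": 1}, {"turn": [0, 0, 0], "delta_pos": [0, 0, 0], "claw": 1}, {"turn": [0, 0, 0], "delta_pos": [0, 0, 0], "claw": 1}]'
python3 - <<'E'
from held import *
c,s=held("ab2")
print(s["tool_pos"],s["wrist_force"],np.degrees(Ro.from_matrix(yaw(3).T@Rt(s)).as_rotvec()).round(2))
x=shot("scene");tip=s["tool_pos"]+Rt(s)@np.array([.116,0,0]);u,v=map(int,proj(x,tip));print(u,v,tip)
cv2.imwrite("pics/z.png",cv2.resize(x["frame"][v-50:v+40,u-60:u+60],None,fx=5,fy=5,interpolation=cv2.INTER_CUBIC))
plan([([.425,.3686,.140],yaw(3))],1)
E
```

```text
clock: 10.75
tool_pos: [0.427, 0.3648, 0.1544]
eef_rot: [0.708, -0.017, 0.706, 0.017]
wrist_force: [0.7, 0.7, -1.8]
gripper_width: 0.0292
side n 2695 y at x=0 0.0316 slope deg 0.17 yaw deg -0.06
z edges -0.02 [-0.0135  0.0134]
z edges 0.025 [-0.0125  0.0125]
[0.42697215 0.36481235 0.15443912] [ 0.74303075  0.73078059 -1.76211754] [ 0.24 -0.18  0.03]
387 176 [0.42732964 0.3649011  0.0384397 ]
[{"turn": [-0.2, 0.2, -0.1], "delta_pos": [14.8, 3.3, -1.9], "claw": 1}]
```

View pics/z.png

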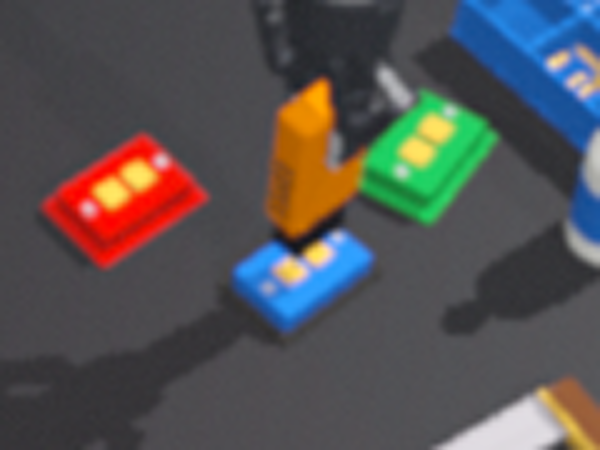

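The meter is right above the blue block's contacts at crop (305,260). Centre it, then touch down gently.

```bash
python3 -m jog '[{"turn": [0, 0, 0], "delta_pos": [5, 3.5, -2], "claw": 1}, {"turn": [0, 0, 0], "delta_pos": [5, 0, 0], "claw": 1}, {"turn": [0, 0, 0], "delta_pos": [0, 0, 0], "claw": 1}, {"turn": [0, 0, 0], "delta_pos": [0, 0, 0], "claw": 1}]'
python3 -m jog '[{"turn": [0, 0, 0], "delta_pos": [4, 0, 0], "claw": 1}, {"turn": [0, 0, 0], "delta_pos": [0, 0, 0], "claw": 1}, {"turn": [0, 0, 0], "delta_pos": [0, 0, 0], "claw": 1}]'
python3 -c "
from rig import *
s=sense();print(s['tool_pos'],s['wrist_force'],s['ft_torque'])"
```

```text
clock: 11.35
tool_pos: [0.4239, 0.3685, 0.1431]
eef_rot: [0.707, -0.017, 0.706, 0.017]
wrist_force: [-0.4, -0.7, -2.7]
gripper_width: 0.0293
clock: 11.72
tool_pos: [0.4242, 0.3687, 0.1394]
eef_rot: [0.708, -0.017, 0.706, 0.018]
wrist_force: [-0.6, 0.6, -0.3]
gripper_width: 0.0294
[0.42420408 0.36871421 0.13941495] [-0.60185035  0.57820172 -0.3103968 ] [ 0.03753266 -0.13823288  0.02139972]
```

```bash
python3 -m jog '[{"turn": [0, 0, 0], "delta_pos": [2.2, 0, 0], "claw": 1}, {"turn": [0, 0, 0], "delta_pos": [2, 0, 0], "claw": 1}, {"turn": [0, 0, 0], "delta_pos": [0, 0, 0], "claw": 1}, {"turn": [0, 0, 0], "delta_pos": [0, 0, 0], "claw": 1}]'
python3 -m jog '[{"turn": [0, 0, 0], "delta_pos": [0, 0, 0], "claw": 1}, {"turn": [0, 0, 0], "delta_pos": [0, 0, 0], "claw": 1}]'
```

```text
clock: 12.22
tool_pos: [0.4242, 0.3687, 0.1352]
eef_rot: [0.708, -0.017, 0.706, 0.018]
wrist_force: [0.4, 0.2, 2.9]
gripper_width: 0.0295
clock: 12.48
tool_pos: [0.4242, 0.3687, 0.1352]
eef_rot: [0.708, -0.017, 0.706, 0.018]
wrist_force: [1.2, -0.2, 2.9]
gripper_width: 0.0296
```

```bash
python3 -m jog '[{"turn": [0, 0, 0], "delta_pos": [0, 0, 0], "claw": 1}, {"turn": [0, 0, 0], "delta_pos": [0, 0, 0], "claw": 1}, {"turn": [0, 0, 0], "delta_pos": [0, 0, 0], "claw": 1}, {"turn": [0, 0, 0], "delta_pos": [0, 0, 0], "claw": 1}, {"turn": [0, 0, 0], "delta_pos": [0, 0, 0], "claw": 1}]'
python3 -m jog '[{"turn": [0, 0, 0], "delta_pos": [0, 0, 0], "claw": 1}, {"turn": [0, 0, 0], "delta_pos": [0, 0, 0], "claw": 1}, {"turn": [0, 0, 0], "delta_pos": [0, 0, 0], "claw": 1}, {"turn": [0, 0, 0], "delta_pos": [0, 0, 0], "claw": 1}, {"turn": [0, 0, 0], "delta_pos": [0, 0, 0], "claw": 1}]'
python3 -m jog '[{"turn": [0, 0, 0], "delta_pos": [-5, 0, 0], "claw": 1}, {"turn": [0, 0, 0], "delta_pos": [-15, 0, 0], "claw": 1}, {"turn": [0, 0, 0], "delta_pos": [-40, 0, 0], "claw": 1}, {"turn": [0, 0, 0], "delta_pos": [-45, 0, 0], "claw": 1}, {"turn": [0, 0, 0], "delta_pos": [0, 0, 0], "claw": 1}]'
cat > tgt.py <<'E'
from held import *
C=np.array([.5855,.0911,.062]);Y=np.radians(-11.45);t=np.radians(15)
n=np.array([-np.sin(t)*np.cos(Y),-np.sin(t)*np.sin(Y),np.cos(t)])
RS=ax([np.cos(t)*np.cos(Y),np.cos(t)*np.sin(Y),np.sin(t)],-n)
def at(h): return (C+n*(.116+h),RS)
E
python3 - <<'E'
from tgt import *
held("ac");print(n)
plan([at(.06)],1,smax=50)
E
```

```text
clock: 13.1
tool_pos: [0.4241, 0.3686, 0.135]
eef_rot: [0.708, -0.017, 0.706, 0.017]
wrist_force: [1.9, 0.7, 2.0]
gripper_width: 0.0294
clock: 13.72
tool_pos: [0.424, 0.3686, 0.135]
eef_rot: [0.708, -0.017, 0.706, 0.017]
wrist_force: [2.9, 0.5, 3.1]
gripper_width: 0.0293
clock: 14.35
tool_pos: [0.4243, 0.3693, 0.2436]
eef_rot: [0.709, -0.016, 0.705, 0.019]
wrist_force: [-0.8, -0.3, -3.7]
gripper_width: 0.0293
side n 2707 y at x=0 0.0317 slope deg 0.15 yaw deg -0.08
z edges -0.02 [-0.0136  0.0133]
z edges 0.025 [-0.0137  0.0137]
[-0.25366811  0.05137887  0.96592583]
[{"turn": [2.4, -2.5, -0.3], "delta_pos": [1.6, -45.6, 17.3], "claw": 1}, {"turn": [2.4, -2.5, -0.3], "delta_pos": [2.6, -44.9, 19.1], "claw": 1}, {"turn": [2.3, -2.4, -0.3], "delta_pos": [3.7, -44.0, 20.9], "claw": 1}, {"turn": [2.4, -2.5, -0.3], "delta_pos": [4.8, -43.1, 22.4], "claw": 1}, {"turn": [2.3, -2.4, -0.4], "delta_pos": [6.0, -42.1, 24.0], "claw": 1}]
[{"turn": [2.4, -2.5, -0.3], "delta_pos": [7.4, -41.1, 25.4], "claw": 1}]
```

Meter is unmoved in the grip after the check. On to the sill.

```bash
python3 -m jog '[{"turn": [2.4, -2.5, -0.3], "delta_pos": [1.6, -45.6, 17.3], "claw": 1}, {"turn": [2.4, -2.5, -0.3], "delta_pos": [2.6, -45, 19], "claw": 1}, {"turn": [2.3, -2.4, -0.3], "delta_pos": [3.7, -44, 21], "claw": 1}, {"turn": [2.4, -2.5, -0.3], "delta_pos": [4.8, -43, 22.4], "claw": 1}, {"turn": [2.3, -2.4, -0.4], "delta_pos": [6, -42, 24], "claw": 1}]'
python3 -m jog '[{"turn": [2.4, -2.5, -0.3], "delta_pos": [7.4, -41, 25.4], "claw": 1}, {"turn": [0, 0, 0], "delta_pos": [0, 0, 0], "claw": 1}, {"turn": [0, 0, 0], "delta_pos": [0, 0, 0], "claw": 1}, {"turn": [0, 0, 0], "delta_pos": [0, 0, 0], "claw": 1}]'
python3 - <<'E'
from tgt import *
c,s=held("sl"); print("cross",[(w(c,d["xyz"]).round(4),round(d["confidence"],2)) for d in mark_of("cross",c)])
print(s["tool_pos"],s["wrist_force"]); plan([at(.015)],1,smax=50)
E
```

```text
clock: 15.02
tool_pos: [0.5202, 0.143, 0.2306]
eef_rot: [0.776, 0.047, 0.625, -0.064]
wrist_force: [0.5, 0.2, -2.0]
gripper_width: 0.0294
clock: 15.52
tool_pos: [0.5404, 0.1016, 0.2302]
eef_rot: [0.789, 0.06, 0.607, -0.079]
wrist_force: [-0.2, 0.0, -3.0]
gripper_width: 0.0296
side n 2769 y at x=0 0.0316 slope deg 0.16 yaw deg -0.48
z edges -0.02 [-0.0138  0.0131]
z edges 0.025 [-0.0141  0.0135]
cross [(array([0.5827, 0.091 , 0.0621]), 0.68)]
[0.54036656 0.10162576 0.2301634 ] [-0.15120835  0.01222661 -2.97546944]
[{"turn": [0.1, -0.1, 0.0], "delta_pos": [43.7, -1.3, 0.9], "claw": 1}]
```

View pics/sl.png

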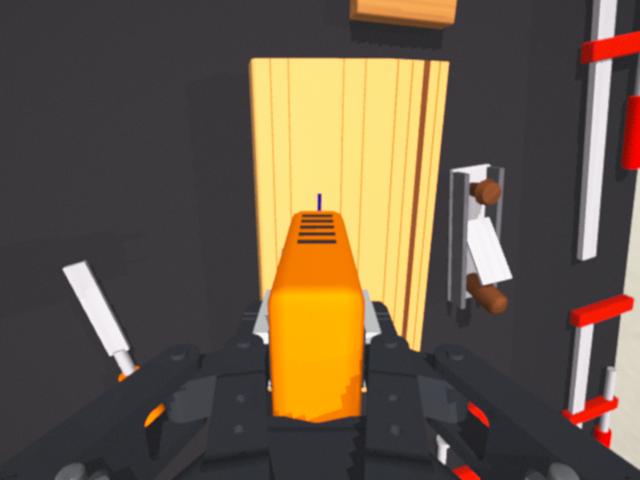

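The grain stroke's end peeks out at (320,203), in line with the meter's centre (317). I measure the stroke in the tool frame from here.

```bash
python3 - <<'E'
from tgt import *
s=sense();R=Rt(s)
def stroke(c,r):
    P=cloud(c);T=(P-s["tool_pos"])@R;H=hsv(c)
    k=near(P,.585,.09,.035)&(P[...,2]>.05)&(P[...,2]<.08)&(H[...,0]>100)&(H[...,0]<150)&(H[...,1]>60)
    ys,xs=np.nonzero(k); print("px",xs.min(),xs.max(),ys.min(),ys.max(),len(xs)); Q=T[k]
    print("tool x,y,z mean",Q.mean(0).round(4),"max",Q.max(0).round(4),"min",Q.min(0).round(4),"world",P[k].mean(0).round(4))
    return k
c=shot("wrist");stroke(c,0)
print("cross in tool (mm) expected",((C-s["tool_pos"])@R*1e3).round(1))
for nm in("scene","top"):
    x=shot(nm);f=x["frame"];tip=s["tool_pos"]+R@np.array([.116,0,0]);u,v=map(int,proj(x,tip));print(nm,u,v)
    cv2.imwrite(f"pics/s_{nm}.png",cv2.resize(f[v-40:v+40,u-50:u+50],None,fx=6,fy=6,interpolation=cv2.INTER_CUBIC))
E
```

```text
px 317 319 194 209 48
tool x,y,z mean [0.1744 0.0125 0.0007] max [0.1761 0.0196 0.0016] min [ 0.1729  0.0055 -0.0002] world [0.5878 0.1047 0.0621]
cross in tool (mm) expected [174.7  -1.3   1. ]
scene 354 231
top 280 223
```

```bash
python3 -m jog '[{"turn": [0.1, -0.1, 0], "delta_pos": [24, -1.4, 0.8], "claw": 1}, {"turn": [0, 0, 0], "delta_pos": [20, 0, 0], "claw": 1}, {"turn": [0, 0, 0], "delta_pos": [0, 0, 0], "claw": 1}, {"turn": [0, 0, 0], "delta_pos": [0, 0, 0], "claw": 1}, {"turn": [0, 0, 0], "delta_pos": [0, 0, 0], "claw": 1}]'
python3 - <<'E'
from tgt import *
c,s=held("s2");R=Rt(s)
P=cloud(c);T=(P-s["tool_pos"])@R;H=hsv(c)
k=near(P,.585,.09,.035)&(P[...,2]>.05)&(P[...,2]<.08)&(H[...,0]>100)&(H[...,0]<150)&(H[...,1]>60)
if k.sum(): Q=T[k];print("stroke",k.sum(),Q.mean(0).round(4),Q.max(0).round(4),Q.min(0).round(4))
print("cross in tool",((C-s["tool_pos"])@R*1e3).round(1),"rot err",np.degrees(Ro.from_matrix(RS.T@R).as_rotvec()).round(2),"F tool",(R.T@s["wrist_force"]).round(2))
x=shot("scene");f=x["frame"];tip=s["tool_pos"]+R@np.array([.116,0,0]);u,v=map(int,proj(x,tip))
a=cv2.resize(f[v-40:v+30,u-50:u+50],None,fx=5,fy=5,interpolation=cv2.INTER_CUBIC);cv2.imwrite("pics/s3.png",a)
E
```

```text
clock: 16.4
tool_pos: [0.5531, 0.0968, 0.1895]
eef_rot: [0.79, 0.062, 0.605, -0.08]
wrist_force: [-0.2, -0.6, -3.3]
gripper_width: 0.0292
side n 2788 y at x=0 0.0316 slope deg 0.17 yaw deg -0.46
z edges -0.02 [-0.0138  0.013 ]
z edges 0.025 [-0.0141  0.0134]
stroke 27 [ 0.1313  0.0186 -0.0018] [ 0.1329  0.0219 -0.001 ] [ 0.1299  0.0156 -0.0026]
cross in tool [131.7   0.8  -1.6] rot err [ 0.11 -0.14  0.02] F tool [ 3.22 -0.63 -0.9 ]
```

View pics/s3.png

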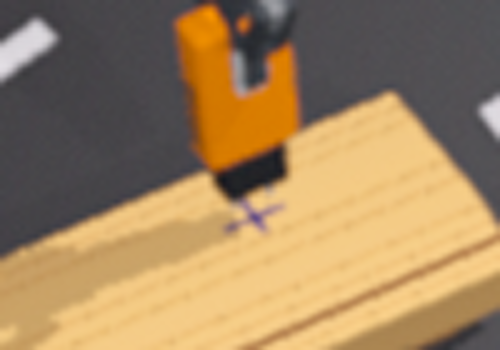

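The scene view shows the nose over the cross (255,215), just short of touching. Correct the small offset and come within about 5 mm.

```bash
python3 -m jog '[{"turn": [0, 0, 0], "delta_pos": [5, 0.8, -1.6], "claw": 1}, {"turn": [0, 0, 0], "delta_pos": [4, 0, 0], "claw": 1}, {"turn": [0, 0, 0], "delta_pos": [0, 0, 0], "claw": 1}, {"turn": [0, 0, 0], "delta_pos": [0, 0, 0], "claw": 1}, {"turn": [0, 0, 0], "delta_pos": [0, 0, 0], "claw": 1}]'
cat > chk.py <<'E'
from tgt import *
c,s=held("chk");R=Rt(s)
P=cloud(c);T=(P-s["tool_pos"])@R;H=hsv(c)
k=near(P,.585,.09,.035)&(P[...,2]>.05)&(P[...,2]<.08)&(H[...,0]>100)&(H[...,0]<150)&(H[...,1]>60)
if k.sum(): Q=T[k];print("stroke",k.sum(),Q.mean(0).round(4),Q.max(0).round(4),Q.min(0).round(4))
print("cross in tool",((C-s["tool_pos"])@R*1e3).round(1),"rot err",np.degrees(Ro.from_matrix(RS.T@R).as_rotvec()).round(2),"F tool",(R.T@s["wrist_force"]).round(2))
E
python3 chk.py
```

```text
clock: 17.12
tool_pos: [0.5538, 0.0972, 0.1795]
eef_rot: [0.79, 0.061, 0.605, -0.08]
wrist_force: [0.4, 0.5, -2.6]
gripper_width: 0.0292
side n 2774 y at x=0 0.0316 slope deg 0.17 yaw deg -0.5
z edges -0.02 [-0.0138  0.013 ]
z edges 0.025 [-0.0139  0.0134]
stroke 20 [0.1214 0.0195 0.0004] [0.1229 0.0217 0.0013] [ 0.1204  0.0176 -0.001 ]
cross in tool [121.9   0.3   0.6] rot err [ 0.11 -0.08 -0.02] F tool [ 2.55  0.55 -0.37]
```

```bash
python3 -m jog '[{"turn": [0, 0, 0], "delta_pos": [3, 0.2, 0.4], "claw": 1}, {"turn": [0, 0, 0], "delta_pos": [1, 0, 0], "claw": 1}, {"turn": [0, 0, 0], "delta_pos": [0, 0, 0], "claw": 1}, {"turn": [0, 0, 0], "delta_pos": [0, 0, 0], "claw": 1}]'
python3 chk.py
python3 -m jog '[{"turn": [0, 0, 0], "delta_pos": [2.5, 0, 0], "claw": 1}, {"turn": [0, 0, 0], "delta_pos": [0, 0, 0], "claw": 1}, {"turn": [0, 0, 0], "delta_pos": [0, 0, 0], "claw": 1}]'
python3 chk.py
```

```text
clock: 17.68
tool_pos: [0.5551, 0.0971, 0.1757]
eef_rot: [0.79, 0.061, 0.605, -0.08]
wrist_force: [0.3, 0.2, -2.6]
gripper_width: 0.0296
side n 2807 y at x=0 0.0316 slope deg 0.17 yaw deg -0.48
z edges -0.02 [-0.0138  0.0129]
z edges 0.025 [-0.014   0.0133]
stroke 16 [1.173e-01 1.970e-02 1.000e-04] [0.1186 0.0209 0.0012] [ 0.1161  0.0184 -0.001 ]
cross in tool [117.8   0.2   0.3] rot err [ 0.11 -0.07 -0.03] F tool [ 2.6   0.21 -0.43]
clock: 18.1
tool_pos: [0.5559, 0.097, 0.1735]
eef_rot: [0.79, 0.061, 0.605, -0.08]
wrist_force: [-1.3, -0.6, -1.2]
gripper_width: 0.0294
side n 2784 y at x=0 0.0316 slope deg 0.18 yaw deg -0.53
z edges -0.02 [-0.0138  0.0131]
z edges 0.025 [-0.0139  0.0134]
stroke 15 [0.115  0.0202 0.    ] [0.1161 0.0215 0.0012] [ 0.1142  0.019  -0.001 ]
cross in tool [1.155e+02 1.000e-01 1.000e-01] rot err [ 0.12 -0.09 -0.01] F tool [ 0.9  -0.8  -1.43]
```

```bash
python3 -m jog '[{"turn": [0, 0, 0], "delta_pos": [2.4, 0, 0], "claw": 1}, {"turn": [0, 0, 0], "delta_pos": [2, 0, 0], "claw": 1}, {"turn": [0, 0, 0], "delta_pos": [0, 0, 0], "claw": 1}, {"turn": [0, 0, 0], "delta_pos": [0, 0, 0], "claw": 1}, {"turn": [0, 0, 0], "delta_pos": [0, 0, 0], "claw": 1}]'
for i in 1 2 3; do python3 chk.py | tail -1; done
python3 - <<'E'
from tgt import *
s=sense();R=Rt(s);x=shot("scene");f=x["frame"];tip=s["tool_pos"]+R@np.array([.111,0,0]);u,v=map(int,proj(x,tip));print((R.T@s["ft_torque"]).round(3))
cv2.imwrite("pics/fin.png",cv2.resize(f[v-40:v+30,u-50:u+50],None,fx=6,fy=6,interpolation=cv2.INTER_CUBIC))
E
```

```text
clock: 18.77
tool_pos: [0.5571, 0.0968, 0.1692]
eef_rot: [0.79, 0.061, 0.605, -0.08]
wrist_force: [-1.5, -0.1, 1.0]
gripper_width: 0.0296
cross in tool [1.111e+02 1.000e-01 1.000e-01] rot err [ 0.11 -0.1  -0.01] F tool [-1.34 -0.42 -1.18]
cross in tool [1.111e+02 1.000e-01 1.000e-01] rot err [ 0.12 -0.1  -0.01] F tool [-2.89 -0.01 -0.76]
cross in tool [1.11e+02 1.00e-01 1.00e-01] rot err [ 0.12 -0.09 -0.01] F tool [-3.18  0.01  0.36]
[-0.017  0.266 -0.004]
```

View pics/fin.png

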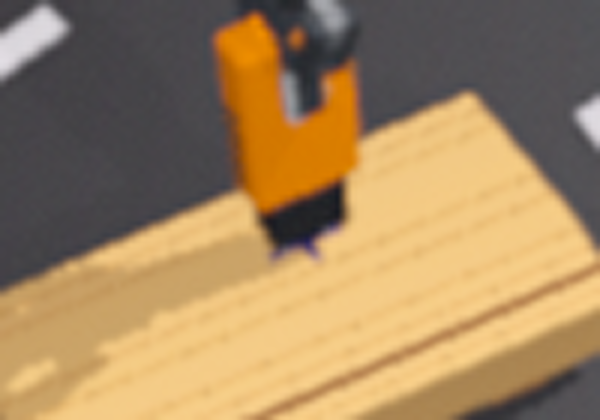

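The nose sits centred over the cross with the stroke ends showing evenly at about (275,255) and (338,230). Push is about 5.5 N. Hold briefly, then hand in.

```bash
python3 -m jog '[{"turn": [0, 0, 0], "delta_pos": [0, 0, 0], "claw": 1}, {"turn": [0, 0, 0], "delta_pos": [0, 0, 0], "claw": 1}, {"turn": [0, 0, 0], "delta_pos": [0, 0, 0], "claw": 1}, {"turn": [0, 0, 0], "delta_pos": [0, 0, 0], "claw": 1}, {"turn": [0, 0, 0], "delta_pos": [0, 0, 0], "claw": 1}]'
python3 chk.py; python3 -c "
from rig import *
print(hand_in())"
```

```text
clock: 19.6
tool_pos: [0.557, 0.0968, 0.1691]
eef_rot: [0.79, 0.061, 0.605, -0.08]
wrist_force: [-0.6, 0.3, 2.6]
gripper_width: 0.0294
side n 2804 y at x=0 0.0316 slope deg 0.19 yaw deg -0.48
z edges -0.02 [-0.0138  0.0132]
z edges 0.025 [-0.0139  0.0134]
stroke 8 [1.109e-01 2.040e-02 1.000e-04] [0.1121 0.021  0.0012] [ 0.1097  0.0198 -0.001 ]
cross in tool [1.11e+02 1.00e-01 2.00e-01] rot err [ 0.11 -0.09 -0.02] F tool [-2.65  0.19  0.09]
the job is handed in; nothing more can be done
None
```

The job is done and handed in at about 20 s of the 58 s allowed. No verdict came back.

- **Reference block:** I lifted the meter from its cradle and pressed it upright on the blue block's two contacts. Both pins were about 4.8–5 mm in, at about 5.5 N in all, for about 1.5 s.
- **Window sill:** I then set the meter square to the sloping face on the pen cross and handed in while still gripping and pressing there.

**Last checks:**
- By my measured position, the cross is within 0.2 mm of the meter's centre line, and the tilt is within about 0.15° of the face.
- The pins are about 5 mm in, at about 5.3 N in all. That depth comes from the height and the total force; I couldn't read each pin separately.
- The meter did not slip in the grip.

**Small disagreements:**
- The wrist camera's fit of the case showed about -0.5° of yaw at the sill, against about 0° at the block.
- The detector put the cross about 3 mm further down the slope than my own measurement. I relied on my own, because the pen stroke seen from the wrist camera agreed with it.
- The sideways force drifted by up to 3 N while holding on the block.

I touched nothing else on the bench.

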